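# Release the filter housing's swing bolt

### The job

Free the lid of the filter housing: loosen the brass wing nut just until its hidden collar lets the hinged bolt out of the slotted lug (feel for that point; no more than an eighth of a turn beyond it), then swing the bolt out of the lug and down until it lies nearly level, and let go. Never wrench the bolt outward while the lug's rim still holds it (a gentle pull, under 20 N, is enough to feel it), and leave everything else on the bench where it is.

Things in the scene. Friction and masses are not known exactly. Their poses are not given: they have to be found in the camera images.
- housing: water-filter housing bolted to the bench: 130 mm square steel foot, blue body 96 mm across, white lid 116 mm across, its flat top 130 mm above the bench (a 12 mm tall stub stands 18 mm behind the lid's centre). Origin: centre of the foot's underside; +x points level from there towards the swing bolt ('outward'), z up. Turned up to 0.7 rad. Fixed.
- lug: slotted steel lug on the lid's +x side, 40 mm wide, 16 mm thick. Origin on its flat top face where the bolt's axis passes, 130 mm above the bench, 72 mm from the housing's axis; axes as the housing's. The 10 mm slot opens outward; the lug ends 13 mm out. A round recess is sunk in its top, closed at the mouth by a rim 3 mm thick, flush with the top. Fixed.
- bolt_pivot (a point): pivot of the hinged eyebolt: a level pin along the housing's y axis, 40 mm above the bench, 90 mm straight below the lug's origin. Its own z axis runs along the bolt. The bolt is an 8 mm rod reaching 148 mm from the pivot.
- bolt (a joint): swing of the eyebolt, rad: 0 upright in the slot, growing outward and down to a stop at 1.5 (about level). It cannot swing inward. The pivot is stiff (0.16 N m): the bolt stays where it is left.
- wingnut: brass wing nut on the bolt. Origin on the bolt's axis at the underside of its hub, 0 to 1.7 mm above the lug at the start; z along the bolt, wings along its x. Hub 26 mm across, 8 mm tall; above it the wings: a flat paddle 46 mm long, 10 mm thick, from 8 to 32 mm above the origin. The rod stands out at most 26 mm above the wings. Counter-clockwise from above loosens.
- nut_grip (a point): middle of the wings, 20 mm above the nut's origin, axes as the nut's. The nut turns stiffly (0.25 N m), stays where it is left, and climbs 2.8 mm along the bolt per rad (steep thread). It may be turned in several grasps.
- nut_base (a point): same point as the nut's origin. Below it a 16 mm collar, part of the nut, reaches some way into the lug's recess at the start: how far differs widely each time, cannot be seen or measured, must be felt. Till it is out, the rim stops the bolt after about 4 mm of outward travel. The bolt is free once the collar's end is 0 to 1 mm above the rim, always within one full turn.
- gasket: black rubber ring, 84 mm across, 6 mm tall, lying beside the housing; origin underside centre. Leave alone.
- spare_nut: spare steel wing nut standing loose beside the housing, 44 mm long, 28 mm tall; origin underside centre. Leave alone.
- driver: screwdriver with green handle, 200 mm long; origin mid-length. Leave alone.
- spanner: spanner, 180 mm long; origin mid-length. Leave alone.
- tape: roll of yellow tape, 96 mm across, 24 mm tall; origin underside centre. Leave alone.
- cartridge: white filter cartridge lying down, 64 mm across, 200 mm long; origin underside, mid-length. Leave alone.
- tee0: small white tee fitting, 36 mm; origin underside. Leave alone.
- tee1: small white tee fitting, 36 mm; origin underside. Leave alone.
There are look-alikes about, which are no part of the job. Of the things that look like the housing, the smallest one is meant.

How it is judged:
On the way, in this order (a step that is already met when the one before it is completed fails the run):
1. the nut's collar is drawn up out of the lug's recess (its end within 1 mm of the rim's level or higher) while the bolt still stands in the slot (z of collar_c0 in the frame of bolt_pivot above 0.098 m and value of joint bolt below 0.12 rad).
2. the bolt is swung out of the lug and down (value of joint bolt above 1.2 rad), for 0.2 s.
At the end, for the whole second after the job is handed in: The bolt is swung out and down by more than 1.2 rad (its stop is at 1.5) and at rest, the wing nut still on it and not loosened more than an eighth of a turn beyond the point of release (collar's end at most 3.2 mm above the rim's level) (value of joint bolt above 1.2 rad and angular speed of wingnut below 0.2 rad/s and z of collar_c0 in the frame of bolt_pivot below 0.1022 m); the robot touches nothing.
It fails at once if the bolt is wrenched against the lug: the nut presses on the lug with more than 35 N (contact force between wingnut and lug above 35 N).
It fails at once if the nut is loosened more than an eighth of a turn beyond the point where the bolt comes free (collar's end over 3.2 mm above the rim's level) (z of collar_c0 in the frame of bolt_pivot above 0.1022 m).
It fails at once if something else on the bench is shifted by more than 30 mm (distance of any of gasket, spare_nut, driver, spanner, tape, cartridge, tee0, tee1 from where it was at the start of the episode above 0.03 m).
It also fails if it takes over 72 s, if anything falls off the work surface, if the arm or the gripper's body presses on something with over 40 N, if the wrist force passes 120 N, or if a joint passes its speed limit or range.

### The arm

A 7-joint arm with a two-finger parallel gripper is mounted at the origin on the work surface. World frame = base frame: x ahead of the robot, y to its left, z up, the work surface at z = 0. Lengths are in m, angles in rad, forces in N, time in s.
With the tool pointing down it reaches from about 0.425 to 0.95 m from the base axis. Payload 4.7 kg.
Tool frame: the origin (TCP) lies at the very end of the fingers, on their centre line; the grasp point (between the pads) lies 19 mm behind it; z points along the fingers, y is the line along which they close (so a half turn about z gives the same grasp; the last joint's range is limited). The gripper opens to 87 mm and grips with 3 to 60 N. Pads are 19 mm wide; open, the fingers measure 117 mm over their backs; the gripper's body (75 mm by 190 mm) begins 51 mm behind the grasp point.
Start: joints at [1.118, 0.469, -0.049, 1.532, 0.024, 1.141, -0.082], TCP at [0.278, -0.615, 0.223] pointing down, gripper open.
Joint ranges: [-2.59, 2.59], [-0.33, 1.99], [-1.39, 1.29], [0.1, 2.45], [-1.04, 4.18], [0.21, 1.99], [-2.66, 2.66]. Speed limits (rad/s): [2.57, 2.57, 3.14, 3.14, 3.14, 3.14, 3.14].

### API

Orientations are given as a 3x3 rotation matrix whose columns are the frame's x, y, z axes.
In Python, from bench import arm gives the robot as it stands. The module is installed in compiled form; this text tells all that it offers.
- The arm moves only by the tool drive_tool, never from a script. Its argument "series" is a list of rows, each a list of 7 numbers: the shift along the tool's x, y, z in units of 500 mm (1.0 is 500 mm), then the turn, a rotation vector about the tool's x, y, z in units of pi/2 rad (1.0 is pi/2 rad), then the closure, from -1 (fully open) to 1 (shut). A call has 1 to 10 rows; each row shifts and turns the commanded pose from where the row before left it, along the tool's axes as they then stand; what a row does not reach is not made up. A row lasts 1/10 s, in which the tool goes at most 50 mm and 8.59 degrees, less where a joint would pass 70% of its speed; a pose out of reach is approached as far as the arm can. A call with a number of a shift or a turn outside -1 to 1 is refused whole. A call with a gripper value outside its range is refused whole. The fingers move at their own pace and stop on an object; "newtons" is the grip in N (left out, the last holds). Time passes only in rows, so rows that do not move let the fingers close. It gives the time, the measured TCP pose, the force, the opening and the grip force at its end, in the units of the state.
- arm.sense(): the state, without advancing time (a new reading comes with each control period).
- arm.snapshot(name): name is "scene" or "top"; returns a dict with "img" (420x560x3 uint8, red, green, blue), "depth" (420x560 float32, m along the optical axis (not along the pixel's ray), 0 where there is no reading), "mtx" (3x3 intrinsics, pixels), "rvec" (rotation vector, rad) and "tvec" (3), from world to camera coordinates, as OpenCV has them. Camera axes: x right, y down, z forward; pixel columns grow to the right and rows downward; lengths in m; the calibration is good to about 2 mm. A picture is of the moment at which its call begins.
- arm.close_job(): hands the job in; it is judged then, once.
Trained networks look in a picture, given as the dict that the camera call returned (one of the last four; its "shot" number tells which), for a name from the list of things; names that differ only in an ending like _2 or _b are one class to them, and where a whole thing is asked for, a point or a joint stands for the part that bears it (a point fixed in the world has none). Each returns a list of dicts, best first, with "confidence" (0 to 1); they miss things now and then, are a little off and sometimes report something else, mostly with a low value. They report only what shows in the picture. A call takes as long as a camera call. They do not tell look-alikes from the thing itself.
- arm.search_frame(picture, query): "uv" ([column, row] in pixels, amid what is visible of it).
The state is a dict: "t": time; "q": joint angles; "qd": joint speeds; "joint_efforts": joint torques, N m; "tool_pos": TCP position; "orientation": TCP orientation; "wrist_force": force on the tool from outside, world axes, zero at the start; "wrist_torque": the same for the moment, N m; "finger_gap": finger opening in m; "gripper_force": force on a finger pad.
Only numpy, scipy, OpenCV 4.12 (cv2) and the standard library are available. Lean on these libraries where they do the work, as an engineer would, in place of code of your own. Each camera call takes 0.05 s, during which the arm holds its last target. There are 200 camera calls.

## Working session

There is one attempt and no reset: what is moved stays moved. The work goes in short steps, Python scripts to look and compute and a tool call to move; the robot and the scene stay as the last step left them, time stands still between calls to the robot, and variables do not carry over. Pictures are saved under pics/ and viewed, at most 10 in all, crops included, and the job is handed in when it is done.

Besides the shell and the picture viewer there is one more tool, called after "Call:" as name(argument=value, ...), one argument or row to a line, values as JSON. drive_tool: Moves the arm, as the interface text tells. Shifts and turns lie within -1 to 1; 1 stands for 500 mm of shift or pi/2 rad of turn. Its arguments: {"type":"object","properties":{"series":{"type":"array","items":{"type":"array","items":{"type":"number"}}},"newtons":{"type":"number"}},"required":["series"]}

```bash
mkdir -p pics; cat > h.py <<'E'
import numpy as np, cv2
from bench import arm
def snap(n):
    p=arm.snapshot(n); R,_=cv2.Rodrigues(np.array(p['rvec'],float)); p['R']=R; p['t']=np.array(p['tvec'],float).ravel(); return p
def cloud(p):
    d=p['depth']; v,u=np.mgrid[:d.shape[0],:d.shape[1]]; K=p['mtx']
    c=np.stack([(u-K[0,2])/K[0,0]*d,(v-K[1,2])/K[1,1]*d,d],-1)
    w=(c-p['t'])@p['R']; w[d==0]=np.nan; return w
def save(p,n): cv2.imwrite('pics/'+n,p['img'][:,:,::-1])
def proj(p,X): return cv2.projectPoints(np.array(X,float).reshape(-1,3),np.array(p['rvec'],float),p['t'],p['mtx'],None)[0].reshape(-1,2)
E
python3 - <<'E'
from h import *
np.set_printoptions(precision=3,suppress=True)
for n in('scene','top'):
    p=snap(n); save(p,n+'1.png'); w=cloud(p)
    print(n,-p['R'].T@p['t'],p['mtx'][0,0])
    for q in('housing','wingnut','lug','bolt','spare_nut','tape','cartridge','gasket'):
        for r in arm.search_frame(p,q)[:4]:
            u,v=map(int,r['uv']); print(q,r['uv'],round(r['confidence'],2),w[v,u])
print(arm.sense())
E
```

```text
scene [ 1.166 -0.243  0.843] 411.7584646371738
housing [254.9, 242.5] 0.86 [ 0.568 -0.117  0.124]
housing [151.8, 180.6] 0.73 [ 0.291 -0.311  0.143]
housing [339.2, 179.2] 0.56 [0.455 0.146 0.141]
wingnut [118.1, 166.6] 0.85 [ 0.297 -0.374  0.213]
wingnut [256.9, 241.0] 0.55 [ 0.569 -0.112  0.126]
wingnut [240.1, 241.4] 0.53 [ 0.586 -0.151  0.162]
wingnut [324.3, 171.6] 0.45 [0.49  0.085 0.214]
lug [328.9, 180.2] 0.53 [0.485 0.1   0.177]
lug [126.4, 178.8] 0.49 [ 0.305 -0.366  0.178]
lug [246.1, 243.7] 0.47 [ 0.574 -0.136  0.135]
lug [402.3, 181.8] 0.39 [0.388 0.4   0.001]
bolt [117.5, 165.7] 0.78 [ 0.299 -0.375  0.217]
bolt [241.7, 242.8] 0.69 [ 0.583 -0.149  0.154]
bolt [328.7, 174.0] 0.61 [0.478 0.102 0.189]
spare_nut [216.7, 231.2] 0.55 [ 0.4   -0.183  0.01 ]
spare_nut [246.5, 245.8] 0.54 [ 0.575 -0.137  0.13 ]
tape [405.9, 183.0] 0.75 [0.42  0.386 0.024]
cartridge [435.9, 211.6] 0.6 [0.577 0.373 0.061]
cartridge [248.2, 245.1] 0.53 [ 0.576 -0.133  0.129]
cartridge [443.3, 254.3] 0.37 [0.684 0.337 0.021]
gasket [239.6, 240.9] 0.74 [ 0.584 -0.152  0.163]
gasket [305.5, 270.8] 0.6 
[... 836 characters left out ...]
 ]
tape [112.3, 240.2] 0.85 [0.388 0.439 0.002]
cartridge [122.3, 180.9] 0.68 [0.544 0.39  0.061]
gasket [251.2, 172.9] 0.68 [0.568 0.056 0.006]
{'t': 0.9, 'q': array([ 1.118,  0.469, -0.049,  1.532,  0.024,  1.141, -0.082]), 'qd': array([ 0.001,  0.   ,  0.002, -0.001, -0.001,  0.   ,  0.001]), 'joint_efforts': array([ -0.001, -50.782,  -0.081, -23.645,  -0.061,   0.031,   0.   ]), 'tool_pos': array([ 0.278, -0.615,  0.223]), 'orientation': array([[ 0.912,  0.411,  0.   ],
       [ 0.411, -0.912, -0.   ],
       [ 0.   ,  0.   , -1.   ]]), 'wrist_force': array([-0.441,  0.14 , -0.124]), 'wrist_torque': array([-0.02 ,  0.003,  0.01 ]), 'gripper_force': 0.0, 'finger_gap': 0.08664296758256519}
```

```bash
python3 - <<'E'
import cv2,numpy as np
a=cv2.imread('pics/scene1.png');b=cv2.imread('pics/top1.png')
c=np.vstack([cv2.resize(a[140:340,80:480],(800,400))[:300],cv2.resize(b[120:320,200:480],(420,300)) .repeat(1,0) if 0 else np.hstack([cv2.resize(b[120:270,200:400],(400,300)),cv2.resize(a[200:275,205:305],(400,300))])])
cv2.imwrite('pics/c1.png',c)
E
```

```text
(no output)
```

View pics/c1.png

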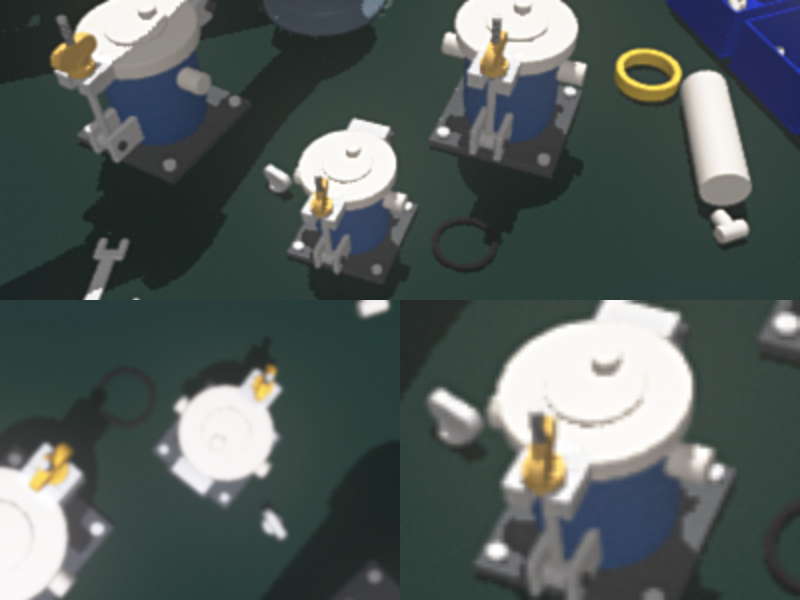

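View pics/top1.png

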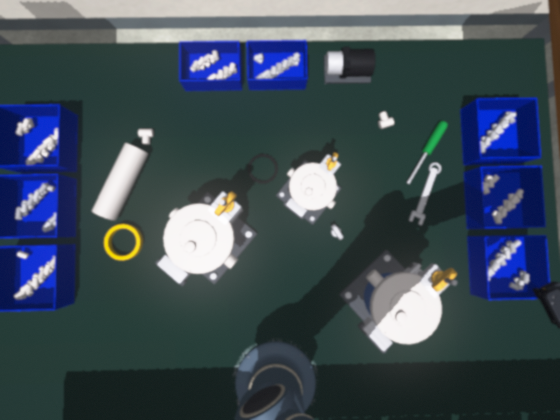

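The target is the small housing (lid at about (312,188) in "top", brass nut at (333,161)). Now I measure its axis, outward direction and wing yaw.

```bash
cat > m.py <<'E'
from h import *
np.set_printoptions(precision=4,suppress=True)
for n in('top','scene'):
    p=snap(n); w=cloud(p); 
    near=np.hypot(w[...,0]-.53,w[...,1]+.1)<.14
    L=near&(abs(w[...,2]-.130)<.006)&(p['img'].min(-1)>150)
    P=w[L][:,:2].astype(np.float32)
    (c,r)=cv2.minEnclosingCircle(cv2.convexHull(P)); 
    # robust circle: fit lid
    from scipy.optimize import least_squares
    m=L.astype(np.uint8)
    img=p['img'].astype(int)
    N=near&(img[...,0]-img[...,2]>50)&(w[...,2]>.12)
    Q=w[N]; print(n,'nut n',N.sum(),'z',np.percentile(Q[:,2],[5,50,95]),'mean',Q.mean(0),'median',np.median(Q,0))
    W=Q[Q[:,2]>.145][:,:2]; 
    if len(W)>5:
        e,v=np.linalg.eigh(np.cov(W.T)); print('wing yaw',np.degrees(np.arctan2(v[1,1],v[0,1])),np.sqrt(e),W.mean(0),len(W), 'rect',cv2.minAreaRect(W.astype(np.float32)))
    print('lid',c,r,P.mean(0),len(P))
    S=w[near&(w[...,2]>.137)&(img.min(-1)>100)&(np.hypot(w[...,0]-c[0],w[...,1]-c[1])<.05)]; print('stub',S.mean(0),len(S))
    # lid disc only
    Ld=P[np.hypot(*(P-P.mean(0)).T)<.062]
    print('lid2',cv2.minEnclosingCircle(Ld)); 
    save(p,n+'_m.png')
E
python3 m.py
```

```text
top nut n 110 z [0.133  0.1593 0.1656] mean [ 0.5643 -0.1454  0.1527] median [ 0.5632 -0.1434  0.1593]
wing yaw 155.5260967068434 [0.0032 0.0136] [ 0.5627 -0.1458] 66 rect ((0.5654156804084778, -0.14753331243991852), (0.009885232895612717, 0.04255997762084007), 64.5832748413086)
lid (0.5136643648147583, -0.1044260635972023) 0.0829758420586586 [ 0.5082 -0.1   ] 1791
stub [ 0.5109 -0.1021  0.1411] 124
lid2 ((0.5082600116729736, -0.09999122470617294), 0.061925578862428665)
scene nut n 123 z [0.1327 0.1536 0.1653] mean [ 0.5761 -0.1481  0.1513] median [ 0.5774 -0.1485  0.1536]
wing yaw 147.91955731258366 [0.0029 0.0112] [ 0.5779 -0.1494] 80 rect ((0.5708616375923157, -0.147344708442688), (0.010542911477386951, 0.04013773426413536), 62.52939224243164)
lid (0.5145954489707947, -0.10461204499006271) 0.08360172808170319 [ 0.5146 -0.0993] 1366
stub [ 0.5078 -0.0956  0.141 ] 58
lid2 ((0.5140185356140137, -0.09950362890958786), 0.06158830597996712)
```

```bash
cat > fit.py <<'E'
from h import *
from scipy.optimize import minimize
np.set_printoptions(precision=4,suppress=True)
S=3
def shape(a):
    c,s=np.cos(a[2]),np.sin(a[2]); return lambda X:np.c_[a[0]+c*X[:,0]-s*X[:,1],a[1]+s*X[:,0]+c*X[:,1],X[:,2]]
t=np.linspace(0,2*np.pi,60); disc=np.c_[.058*np.cos(t),.058*np.sin(t),0*t+.13]
lug=np.array([[.04,-.02,.13],[.085,-.02,.13],[.085,.02,.13],[.04,.02,.13]])
x0=[.511,-.1,-.68]
for n in('top','scene'):
    p=snap(n); w=cloud(p); img=p['img'].astype(int)
    near=np.hypot(w[...,0]-.53,w[...,1]+.1)<.15
    M=(near&(w[...,2]>.122)&(img.min(-1)>110)&(img.max(-1)-img.min(-1)<50)).astype(float)
    brass=near&(img[...,0]-img[...,2]>35)&(w[...,2]>.1); brass=cv2.dilate(brass.astype(np.uint8),np.ones((3,3)))>0
    z=near&(w[...,2]>.05)
    v,u=np.mgrid[:420,:560]; ii=np.where(cv2.dilate(z.astype(np.uint8),np.ones((9,9)))>0); r0,r1,c0,c1=ii[0].min()-5,ii[0].max()+5,ii[1].min()-5,ii[1].max()+5
    def cost(a):
        f=shape(a); H=np.zeros(((r1-r0)*8,(c1-c0)*8),np.uint8)
        for s in(disc,lug):
            q=proj(p,f(s)); cv2.fillPoly(H,[np.round(((q-[c0,r0]+.5)*8)*16).astype(np.int32)],255,shift=4)
        m=cv2.resize(H,(c1-c0,r1-r0),interpolation=cv2.INTER_AREA)/255.
        # ignore: brass, and hinge side / stub
        W=w[r0:r1,c0:c1]; hx=(W[...,0]-a[0])*np.cos(x0[2])+(W[...,1]-a[1])*np.sin(x0[2])
        ok=~brass[r0:r1,c0:c1]&~(hx<-.035)
        return (abs(m-M[r0:r1,c0:c1])*ok).sum()
    best=None
    for dx in(-.004,0,.004):
      for dy in(-.004,0,.004):
        s0=np.array([x0[0]+dx,x0[1]+dy,x0[2]]);r=minimize(cost,s0,method='Nelder-Mead',options=dict(initial_simplex=[s0,s0+[.004,0,0],s0+[0,.004,0],s0+[0,0,.08]],xatol=1e-4,fatol=.1))
        if best is None or r.fun<best.fun: best=r
    a=best.x; print(n,a,best.fun,'lug',shape(a)(np.array([[.072,0,.13]])))
E
python3 fit.py
```

```text
top [ 0.5113 -0.1022 -0.693 ] 38.84705882352941 lug [[ 0.5667 -0.1482  0.13  ]]
scene [ 0.5168 -0.1025 -0.6972] 56.596078431372554 lug [[ 0.572  -0.1487  0.13  ]]
```

Call:
drive_tool(
  series=[
    [0, 0, -0.1, 0, 0, 0, -1],
    [0, 0, -0.08, 0, 0, 0, -1],
  ],
  newtons=40,
)

```text
t: 1.3
tool_pos: [0.2775, -0.615, 0.3134]
orientation: [[0.912, 0.411, -0.001], [0.411, -0.912, 0.001], [-0.0, -0.001, -1.0]]
wrist_force: [0.3, -0.2, 1.0]
finger_gap: 0.0873
gripper_force: 0.0
```

Call:
drive_tool(
  series=[
    [0.06, -0.04, 0, 0, 0, 0, -1],
    [0.06, -0.04, 0, 0, 0, 0, -1],
    [0.06, -0.04, 0, 0, 0, 0, -1],
    [0.06, -0.04, 0, 0, 0, 0, -1],
    [0.06, -0.04, 0, 0, 0, 0, -1],
    [0.06, -0.04, 0, 0, 0, 0, -1],
    [0.06, -0.04, 0, 0, 0, 0, -1],
    [0.06, -0.04, 0, 0, 0, 0, -1],
    [0.06, -0.04, 0, 0, 0, 0, -1],
    [0.06, -0.04, 0, 0, 0, 0, -1],
  ],
)

```text
t: 2.3
tool_pos: [0.4694, -0.3083, 0.3128]
orientation: [[0.912, 0.411, 0.0], [0.411, -0.912, -0.0], [0.0, 0.001, -1.0]]
wrist_force: [0.7, 0.3, 0.6]
finger_gap: 0.0869
gripper_force: 0.0
```

Call:
drive_tool(
  series=[
    [0.06, -0.04, 0, 0, 0, 0.09, -1],
    [0.06, -0.04, 0, 0, 0, 0.09, -1],
    [0.06, -0.04, 0, 0, 0, 0.09, -1],
    [0.06, -0.04, 0, 0, 0, 0.09, -1],
    [0.03, -0.02, 0, 0, 0, 0.09, -1],
    [0, 0, 0, 0, 0, 0.09, -1],
    [0, 0, 0, 0, 0, 0, -1],
  ],
)

```text
t: 3.0
tool_pos: [0.5847, -0.1991, 0.3123]
orientation: [[0.912, -0.411, -0.0], [-0.411, -0.912, -0.0], [-0.0, 0.0, -1.0]]
wrist_force: [-1.3, -0.6, 0.4]
finger_gap: 0.0871
gripper_force: 0.0
```

```bash
cat > go.py <<'E'
import sys; from h import *
np.set_printoptions(precision=4,suppress=True)
# go.py x y z yawdeg -> tool-frame shift and tool rotvec in units; for tool-down
s=arm.sense(); R=np.array(s['orientation']); x,y,z,a=map(float,sys.argv[1:5]); a=np.radians(a)
G=np.array([[np.cos(a),np.sin(a),0],[np.sin(a),-np.cos(a),0],[0,0,-1]])
print('shift',R.T@(np.array([x,y,z])-s['tool_pos'])/.5,'turn',cv2.Rodrigues(R.T@G)[0].ravel()/(np.pi/2))
print('t',s['t'],'pos',s['tool_pos'],'yaw',np.degrees(np.arctan2(R[1,0],R[0,0])),'q',s['q'],'F',s['wrist_force'],'M',s['wrist_torque'])
E
python3 go.py .569 -.1485 .25 -26.5
```

```text
shift [-0.0702 -0.0794  0.1246] turn [0.0002 0.0002 0.0251]
t 3.0 pos [ 0.5847 -0.1991  0.3123] yaw -24.2372125608372 q [ 0.385   0.3202 -0.166   1.5504  0.0547  1.2759 -1.7824] F [-1.2746 -0.6477  0.3939] M [0.0287 0.0384 0.0617]
```

Call:
drive_tool(
  series=[
    [-0.035, -0.04, 0.04, 0, 0, 0.025, -1],
    [-0.035, -0.04, 0.06, 0, 0, 0, -1],
    [0, 0, 0.08, 0, 0, 0, -1],
    [0, 0, 0, 0, 0, 0, -1],
  ],
)

```text
t: 3.4
tool_pos: [0.5658, -0.1478, 0.2179]
orientation: [[0.896, -0.444, -0.01], [-0.444, -0.896, 0.002], [-0.01, 0.003, -1.0]]
wrist_force: [-0.2, -0.8, 0.9]
finger_gap: 0.087
gripper_force: 0.0
```

```bash
python3 go.py .569 -.1485 .144 -26.5; python3 - <<'E'
from h import *
a=snap('scene');b=snap('top')
c=np.hstack([cv2.resize(a['img'][180:280,190:320],(520,400)),cv2.resize(b['img'][120:220,285:355],(280,400))])
cv2.imwrite('pics/c2.png',c[:,:,::-1])
E
```

```text
shift [ 0.0078 -0.002   0.1477] turn [0.0019 0.0064 0.0014]
t 3.4 pos [ 0.5658 -0.1478  0.2179] yaw -26.378748611002525 q [ 0.3269  0.3396 -0.1841  1.7446  0.0691  1.0743 -1.9116] F [-0.1643 -0.8375  0.8906] M [ 0.0807  0.0914 -0.0197]
```

View pics/c2.png

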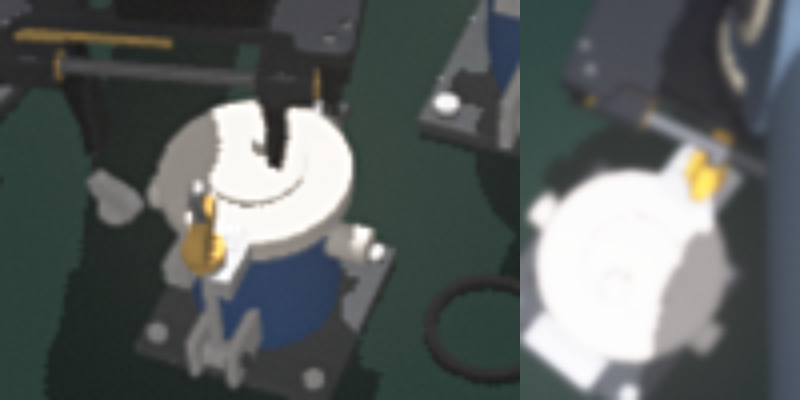

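The fingers straddle the nut, with tips near (95,150) and (277,165) in the crop and the nut at (205,250). I'll descend and close gently.

Call:
drive_tool(
  series=[
    [0.004, 0, 0.07, 0, 0.005, 0, -1],
    [0.002, 0, 0.06, 0, 0, 0, -1],
    [0, 0, 0.018, 0, 0, 0, -1],
    [0, 0, 0, 0, 0, 0, -1],
  ],
  newtons=10,
)

```text
t: 3.9
tool_pos: [0.5733, -0.1509, 0.1492]
orientation: [[0.894, -0.448, 0.007], [-0.448, -0.894, -0.004], [0.008, 0.0, -1.0]]
wrist_force: [0.0, 0.3, 0.4]
finger_gap: 0.0871
gripper_force: 0.0
```

Call:
drive_tool(
  series=[
    [0, 0, 0, 0, 0, 0, 0.3],
    [0, 0, 0, 0, 0, 0, 0.5],
    [0, 0, 0, 0, 0, 0, 0.6],
    [0, 0, 0, 0, 0, 0, 0.6],
  ],
  newtons=8,
)

```text
t: 4.3
tool_pos: [0.5734, -0.1501, 0.1495]
orientation: [[0.894, -0.447, 0.009], [-0.447, -0.894, -0.004], [0.009, -0.0, -1.0]]
wrist_force: [0.2, 0.6, -0.4]
finger_gap: 0.0626
gripper_force: 0.0
```

```bash
python3 go.py .569 -.1485 .144 -26.5
```

```text
shift [-0.0094  0.0011  0.0109] turn [-0.0002 -0.006  -0.0007]
t 4.3 pos [ 0.5734 -0.1501  0.1495] yaw -26.56343972629493 q [ 0.3201  0.4111 -0.1777  1.8117  0.0923  0.9175 -1.9331] F [ 0.1983  0.5765 -0.4133] M [-0.0065  0.0635 -0.0259]
```

Call:
drive_tool(
  series=[
    [-0.008, 0.001, 0.011, 0, -0.006, 0, 0.4],
    [0, 0, 0, 0, 0, 0, 0.8],
    [0, 0, 0, 0, 0, 0, 0.9],
    [0, 0, 0, 0, 0, 0, 0.9],
    [0, 0, 0, 0, 0, 0, 0.9],
  ],
  newtons=8,
)

```text
t: 4.8
tool_pos: [0.5692, -0.1487, 0.1431]
orientation: [[0.894, -0.447, -0.001], [-0.447, -0.894, 0.001], [-0.001, -0.0, -1.0]]
wrist_force: [-0.5, -0.2, -0.8]
finger_gap: 0.0229
gripper_force: 0.0
```

Call:
drive_tool(
  series=[
    [0, 0, 0, 0, 0, 0, 1],
    [0, 0, 0, 0, 0, 0, 1],
    [0, 0, 0, 0, 0, 0, 1],
  ],
)

```text
t: 5.1
tool_pos: [0.5694, -0.1484, 0.1431]
orientation: [[0.895, -0.447, -0.001], [-0.447, -0.895, 0.001], [-0.001, -0.0, -1.0]]
wrist_force: [0.5, -0.4, -0.7]
finger_gap: 0.0102
gripper_force: 8.0
```

```bash
python3 go.py .569 -.1485 .144 -26.5
```

```text
shift [-0.0005  0.0005 -0.0018] turn [-0.0002  0.0008 -0.0003]
t 5.1 pos [ 0.5694 -0.1484  0.1431] yaw -26.52999672862645 q [ 0.3209  0.4169 -0.1789  1.8197  0.0903  0.9139 -1.9321] F [ 0.5138 -0.418  -0.7017] M [ 0.2094 -0.0419  0.1236]
```

Call:
drive_tool(
  series=[
    [0, 0, 0, 0, 0, 0, 1],
    [0, 0, 0, 0, 0, 0, 1],
    [0.004, 0.001, 0, 0, 0, 0, 1],
    [0.002, 0, 0, 0, 0, 0, 1],
  ],
  newtons=45,
)

```text
t: 5.5
tool_pos: [0.5708, -0.1496, 0.143]
orientation: [[0.895, -0.447, -0.004], [-0.447, -0.895, 0.002], [-0.004, -0.0, -1.0]]
wrist_force: [-3.0, 2.8, 3.0]
finger_gap: 0.0093
gripper_force: 45.0
```

Call:
drive_tool(
  series=[
    [0.002, 0.0005, 0, 0, 0, 0, 1],
    [0, 0, 0, 0, 0, 0, 1],
  ],
)

```text
t: 5.7
tool_pos: [0.5716, -0.1503, 0.1429]
orientation: [[0.895, -0.447, -0.004], [-0.447, -0.895, 0.002], [-0.004, -0.0, -1.0]]
wrist_force: [-4.3, 3.7, 3.9]
finger_gap: 0.0096
gripper_force: 45.0
```

Call:
drive_tool(
  series=[
    [0.002, 0.0005, 0, 0, 0, 0, 1],
    [0, 0, 0, 0, 0, 0, 1],
  ],
)

```text
t: 5.9
tool_pos: [0.5723, -0.1509, 0.1429]
orientation: [[0.895, -0.447, -0.004], [-0.447, -0.895, 0.002], [-0.004, -0.0, -1.0]]
wrist_force: [-2.7, 4.5, 4.0]
finger_gap: 0.0098
gripper_force: 45.0
```

Call:
drive_tool(
  series=[
    [0.002, 0.0005, 0, 0, 0, 0, 1],
    [0, 0, 0, 0, 0, 0, 1],
  ],
)

```text
t: 6.1
tool_pos: [0.573, -0.1514, 0.1428]
orientation: [[0.895, -0.447, -0.004], [-0.447, -0.895, 0.002], [-0.004, -0.0, -1.0]]
wrist_force: [-4.8, 3.1, 4.1]
finger_gap: 0.0093
gripper_force: 45.0
```

Call:
drive_tool(
  series=[
    [0.002, 0.0005, 0, 0, 0, 0, 1],
    [0, 0, 0, 0, 0, 0, 1],
  ],
)

```text
t: 6.3
tool_pos: [0.5735, -0.1517, 0.1428]
orientation: [[0.895, -0.447, -0.005], [-0.447, -0.895, 0.003], [-0.005, -0.0, -1.0]]
wrist_force: [-4.3, 5.2, 3.7]
finger_gap: 0.0094
gripper_force: 45.0
```

Call:
drive_tool(
  series=[
    [0.002, 0.0005, 0, 0, 0, 0, 1],
    [0, 0, 0, 0, 0, 0, 1],
  ],
)

```text
t: 6.5
tool_pos: [0.5737, -0.152, 0.1427]
orientation: [[0.895, -0.447, -0.006], [-0.447, -0.895, 0.003], [-0.007, -0.0, -1.0]]
wrist_force: [-6.2, 6.3, 5.5]
finger_gap: 0.0097
gripper_force: 45.0
```

Call:
drive_tool(
  series=[
    [0, 0, -0.00075, 0, 0, -0.085, 1],
    [0, 0, -0.00075, 0, 0, -0.085, 1],
    [0, 0, -0.00075, 0, 0, -0.085, 1],
    [0, 0, 0, 0, 0, 0, 1],
  ],
)

```text
t: 6.9
tool_pos: [0.5742, -0.151, 0.1438]
orientation: [[0.998, -0.062, -0.005], [-0.062, -0.998, 0.005], [-0.005, -0.005, -1.0]]
wrist_force: [-3.8, 7.3, 4.8]
finger_gap: 0.0098
gripper_force: 45.0
```

```bash
cat > st.py <<'E'
from h import *
np.set_printoptions(precision=4,suppress=True)
s=arm.sense();R=np.array(s['orientation']);o=np.array([.768,-.64]);l=np.array([.64,.768]);p=s['tool_pos'][:2]
print('t',s['t'],'o.pos',o@p,'lat',l@p,'z',s['tool_pos'][2],'yaw',np.degrees(np.arctan2(R[1,0],R[0,0])),'Fo',o@s['wrist_force'][:2],'Fl',l@s['wrist_force'][:2],'Fz',s['wrist_force'][2],'Mz',s['wrist_torque'],'q7',s['q'][6],s['finger_gap'])
E
python3 st.py
```

```text
t 6.9 o.pos 0.5375806145772245 lat 0.251515518200861 z 0.14380222928211867 yaw -3.543250628937538 Fo -7.596783410921861 Fl 3.201565999780266 Fz 4.837571043984374 Mz [ 2.1348  1.3919 -0.135 ] q7 -1.5660261559802817 0.009752242087590526
```

Call:
drive_tool(
  series=[
    [0, 0, -0.00075, 0, 0, -0.085, 1],
    [0, 0, -0.00075, 0, 0, -0.085, 1],
    [0, 0, -0.00075, 0, 0, -0.085, 1],
    [0, 0, 0, 0, 0, 0, 1],
  ],
)

```text
t: 7.3
tool_pos: [0.5741, -0.15, 0.1449]
orientation: [[0.943, 0.332, -0.005], [0.332, -0.943, 0.007], [-0.002, -0.008, -1.0]]
wrist_force: [-4.9, 8.9, 4.8]
finger_gap: 0.0099
gripper_force: 45.0
```

```bash
python3 st.py
```

```text
t 7.3 o.pos 0.5369446103765011 lat 0.2522152921399787 z 0.14487833337867356 yaw 19.40738393927604 Fo -9.400639156196942 Fl 3.6917727591083294 Fz 4.829449376767609 Mz [ 2.5385  1.4383 -0.1459] q7 -1.2077268765766744 0.00993193307612916
```

Call:
drive_tool(
  series=[
    [0, -0.0007, -0.00075, 0, 0, -0.085, 1],
    [0, -0.0007, -0.00075, 0, 0, -0.085, 1],
    [0, -0.0007, -0.00075, 0, 0, -0.085, 1],
    [0, 0, 0, 0, 0, 0, 1],
  ],
)

```text
t: 7.7
tool_pos: [0.5736, -0.1491, 0.1461]
orientation: [[0.739, 0.674, -0.005], [0.674, -0.739, 0.007], [0.001, -0.009, -1.0]]
wrist_force: [-5.2, 8.6, 4.7]
finger_gap: 0.0098
gripper_force: 45.0
```

```bash
python3 st.py
```

```text
t 7.7 o.pos 0.5360149289849677 lat 0.2525891317229667 z 0.14605007509452864 yaw 42.34442022363478 Fo -9.472701474841648 Fl 3.293765741201424 Fz 4.653767226847644 Mz [ 2.592   1.5863 -0.1638] q7 -0.8516433252368233 0.009764326709762993
```

Call:
drive_tool(
  series=[
    [0, -0.0007, -0.00075, 0, 0, -0.085, 1],
    [0, -0.0007, -0.00075, 0, 0, -0.085, 1],
    [0, -0.0007, -0.00075, 0, 0, -0.085, 1],
    [0, 0, 0, 0, 0, 0, 1],
  ],
)

```text
t: 8.1
tool_pos: [0.5728, -0.1485, 0.1472]
orientation: [[0.418, 0.908, -0.005], [0.908, -0.418, 0.007], [0.004, -0.008, -1.0]]
wrist_force: [-6.0, 8.6, 6.0]
finger_gap: 0.0095
gripper_force: 45.0
```

```bash
python3 st.py
```

```text
t 8.1 o.pos 0.534905733391683 lat 0.2525647146036255 z 0.1472361886219434 yaw 65.29911081245966 Fo -10.140100003579253 Fl 2.784752802776733 Fz 5.965277834310761 Mz [ 2.4995  1.6302 -0.1508] q7 -0.49613269714841246 0.009511259483676777
```

Call:
drive_tool(
  series=[
    [0, -0.0007, -0.00075, 0, 0, -0.085, 1],
    [0, -0.0007, -0.00075, 0, 0, -0.085, 1],
    [0, -0.0007, -0.00075, 0, 0, -0.085, 1],
    [0, 0, 0, 0, 0, 0, 1],
  ],
)

```text
t: 8.5
tool_pos: [0.5718, -0.1486, 0.1484]
orientation: [[0.03, 1.0, -0.005], [1.0, -0.03, 0.006], [0.006, -0.005, -1.0]]
wrist_force: [-4.8, 7.4, 5.1]
finger_gap: 0.0097
gripper_force: 45.0
```

```bash
python3 st.py
```

```text
t 8.5 o.pos 0.5342490906593229 lat 0.25181466039205125 z 0.14836302201899762 yaw 88.26622177546982 Fo -8.430112475189098 Fl 2.6095261300496992 Fz 5.05770484219914 Mz [ 2.1379  1.5875 -0.0811] q7 -0.1414392586862692 0.009731754294479924
```

Call:
drive_tool(
  series=[
    [-0.0012, 0.0016, 0, 0, 0, 0, 1],
    [0, 0, 0, 0, 0, 0, 1],
  ],
)

```text
t: 8.7
tool_pos: [0.572, -0.1489, 0.1483]
orientation: [[0.032, 0.999, -0.006], [0.999, -0.032, 0.006], [0.006, -0.007, -1.0]]
wrist_force: [-6.1, 8.4, 6.8]
finger_gap: 0.0097
gripper_force: 45.0
```

```bash
python3 st.py
```

```text
t 8.7 o.pos 0.53461400419028 lat 0.2517740723037838 z 0.14831673057344366 yaw 88.17497082640345 Fo -10.080190302399505 Fl 2.5301197699592373 Fz 6.803432777271169 Mz [ 2.1963  1.8141 -0.1753] q7 -0.1424563474738207 0.009684513575034526
```

Still held (moved 0.37 of 1 mm, force rose). I'll keep turning.

Call:
drive_tool(
  series=[
    [0, -0.0007, -0.00075, 0, 0, -0.085, 1],
    [0, -0.0007, -0.00075, 0, 0, -0.085, 1],
    [0, -0.0007, -0.00075, 0, 0, -0.085, 1],
    [0, 0, 0, 0, 0, 0, 1],
  ],
)

```text
t: 9.1
tool_pos: [0.5714, -0.1496, 0.1494]
orientation: [[-0.362, 0.932, -0.005], [0.932, 0.362, 0.006], [0.007, -0.003, -1.0]]
wrist_force: [-4.7, 6.8, 5.1]
finger_gap: 0.0097
gripper_force: 45.0
```

```bash
python3 st.py
```

```text
t 9.1 o.pos 0.534634633909202 lat 0.2508088423046779 z 0.1494400549953787 yaw 111.21931147281512 Fo -7.986262340849344 Fl 2.1699463954479974 Fz 5.051343656048085 Mz [ 1.953   1.5937 -0.1516] q7 0.21252814820594146 0.009723753609726464
```

Call:
drive_tool(
  series=[
    [-0.0012, 0, -0.00075, 0, 0, -0.085, 1],
    [0, -0.0007, -0.00075, 0, 0, -0.085, 1],
    [0, -0.0007, -0.00075, 0, 0, -0.085, 1],
    [0, 0, 0, 0, 0, 0, 1],
  ],
)

```text
t: 9.5
tool_pos: [0.5728, -0.152, 0.1507]
orientation: [[-0.696, 0.718, -0.001], [0.718, 0.696, 0.005], [0.004, 0.003, -1.0]]
wrist_force: [-1.3, 5.5, 1.0]
finger_gap: 0.0096
gripper_force: 45.0
```

```bash
python3 st.py
```

```text
t 9.5 o.pos 0.537144635754508 lat 0.24988252299771654 z 0.1507367139249311 yaw 134.11904106584277 Fo -4.547172531962905 Fl 3.363618751813792 Fz 0.9684692493849214 Mz [1.4855 0.6545 0.0424] q7 0.5645239442022708 0.009638960727784493
```

Call:
drive_tool(
  series=[
    [-0.004, 0.0004, 0, 0, 0, 0, 1],
    [-0.004, 0.0004, 0, 0, 0, 0, 1],
    [0, 0, 0, 0, 0, 0, 1],
  ],
)

```text
t: 9.8
tool_pos: [0.5741, -0.153, 0.1506]
orientation: [[-0.695, 0.719, -0.005], [0.719, 0.695, 0.005], [0.008, -0.0, -1.0]]
wrist_force: [-6.0, 7.9, 4.7]
finger_gap: 0.0099
gripper_force: 45.0
```

```bash
python3 st.py
```

```text
t 9.8 o.pos 0.5388563268534572 lat 0.24989745791460455 z 0.1506344298482242 yaw 134.056010131766 Fo -9.708019111540926 Fl 2.216734922939844 Fz 4.720547661572952 Mz [ 1.9736  1.5464 -0.0237] q7 0.5658221934344745 0.009927770151760948
```

Call:
drive_tool(
  series=[
    [-0.004, 0.0004, 0, 0, 0, 0, 1],
    [0, 0, 0, 0, 0, 0, 1],
  ],
)

```text
t: 10.0
tool_pos: [0.5755, -0.1542, 0.1505]
orientation: [[-0.696, 0.718, -0.006], [0.718, 0.696, 0.005], [0.008, -0.0, -1.0]]
wrist_force: [-6.0, 7.0, 3.9]
finger_gap: 0.0093
gripper_force: 45.0
```

```bash
python3 st.py
```

```text
t 10.0 o.pos 0.5406651325966652 lat 0.24989390834694433 z 0.15053093196671852 yaw 134.07496670963556 Fo -9.07973262673442 Fl 1.5331414481433254 Fz 3.8911835749074846 Mz [ 2.0491  1.5652 -0.0081] q7 0.5673921675360544 0.009291729079077674
```

The bolt moves out at constant force, so it is free. I'll swing it out while tilting the tool along.

Call:
drive_tool(
  series=[
    [-0.012, 0.001, 0, 0, 0.03, 0, 1],
    [-0.016, 0.001, 0.0015, 0, 0.05, 0, 1],
    [-0.016, 0.001, 0.0015, 0, 0.05, 0, 1],
    [0, 0, 0, 0, 0, 0, 1],
  ],
  newtons=25,
)

```text
t: 10.4
tool_pos: [0.5953, -0.171, 0.1448]
orientation: [[-0.678, 0.721, -0.142], [0.705, 0.693, 0.155], [0.21, 0.005, -0.978]]
wrist_force: [2.6, 6.7, -7.1]
finger_gap: 0.0099
gripper_force: 25.0
```

```bash
python3 st.py
```

```text
t 10.4 o.pos 0.5666457445805656 lat 0.24961526573172374 z 0.14478879683051965 yaw 133.8923442409826 Fo -2.340785198289954 Fl 6.803631908276135 Fz -7.057609588299774 Mz [ 0.9785 -0.7387 -0.2264] q7 0.6798268269524778 0.009885701794541547
```

Call:
drive_tool(
  series=[
    [-0.018, 0.001, 0.002, 0, 0.051, 0, 1],
    [-0.018, 0.001, 0.002, 0, 0.051, 0, 1],
    [-0.018, 0.001, 0.002, 0, 0.051, 0, 1],
    [-0.018, 0.001, 0.002, 0, 0.051, 0, 1],
    [0, 0, 0, 0, 0, 0, 1],
  ],
)

```text
t: 10.9
tool_pos: [0.6196, -0.1908, 0.1278]
orientation: [[-0.599, 0.721, -0.35], [0.618, 0.693, 0.37], [0.509, 0.005, -0.861]]
wrist_force: [2.0, 12.0, -9.9]
finger_gap: 0.0105
gripper_force: 24.9
```

```bash
python3 st.py; python3 go.py .57 -.15 .14 134
```

```text
t 10.9 o.pos 0.5980082738944899 lat 0.24999758006530695 z 0.12775481611096204 yaw 134.0623066679353 Fo -6.142390485179523 Fl 10.56084028199441 Fz -9.898293853311744 Mz [ 0.7594 -1.1182 -0.8741] q7 0.7773997937595287 0.010458141000136185
shift [ 0.1224 -0.0148  0.0439] turn [ 0.0036 -0.3401 -0.0003]
t 10.9 pos [ 0.6196 -0.1908  0.1278] yaw 134.0623066679353 q [ 0.7676  0.9152 -0.8037  1.2902  0.2544  1.5633  0.7774] F [ 2.0428 12.0488 -9.8983] M [ 0.7594 -1.1182 -0.8741]
```

Call:
drive_tool(
  series=[
    [0, 0, 0, 0, 0, 0, 0.2],
    [0, 0, 0, 0, 0, 0, 0],
    [0, 0, 0, 0, 0, 0, 0],
    [0, 0, -0.05, 0, 0, 0, 0],
    [0, 0, -0.06, 0, 0, 0, 0],
    [0, 0, -0.05, 0, 0, 0, 0],
    [0, 0, 0, 0, 0, 0, 1],
  ],
)

```text
t: 11.6
tool_pos: [0.6477, -0.2258, 0.2051]
orientation: [[-0.602, 0.722, -0.342], [0.626, 0.692, 0.358], [0.495, 0.001, -0.869]]
wrist_force: [0.1, -0.4, -0.1]
finger_gap: 0.04
gripper_force: 0.0
```

```bash
python3 st.py; python3 - <<'E'
from h import *
a=snap('scene');b=snap('top')
c=np.hstack([cv2.resize(a['img'][180:300,170:300],(440,406)),cv2.resize(b['img'][110:220,275:375],(360,406))])
cv2.imwrite('pics/c3.png',c[:,:,::-1])
E
```

```text
t 11.6 o.pos 0.641982653241379 lat 0.24109995988766003 z 0.205133674593103 yaw 133.84409227284402 Fo 0.3235720989443524 Fl -0.2589357749644482 Fz -0.08428644105505534 Mz [-0.3658 -0.5257 -0.0249] q7 0.8008319005870875 0.03999976622451802
```

View pics/c3.png

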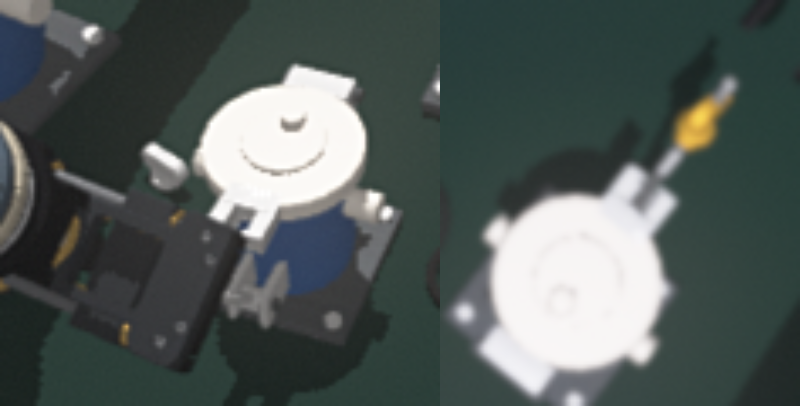

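The top picture shows the bolt out of the slot, leaning outward (nut at (700,125) in the crop). I'll close the fingers and push it down from the inner side.

Call:
drive_tool(
  series=[
    [0.045, 0, 0, 0, 0, 0, 1],
    [0.045, 0, 0, 0, 0, 0, 1],
    [0, 0, 0.05, 0, 0, 0, 1],
    [0, 0, 0.05, 0, 0, 0, 1],
    [0, 0, 0.045, 0, 0, 0, 1],
    [0, 0, 0, 0, 0, 0, 1],
  ],
)

```text
t: 12.3
tool_pos: [0.5896, -0.1683, 0.1584]
orientation: [[-0.599, 0.717, -0.357], [0.62, 0.697, 0.36], [0.507, -0.006, -0.862]]
wrist_force: [-0.5, 0.2, 0.0]
finger_gap: 0.0007
gripper_force: 0.0
```

```bash
python3 st.py
```

```text
t 12.3 o.pos 0.5605194202744902 lat 0.2481307109890651 z 0.15837574490091202 yaw 134.0215376158384 Fo -0.5580079467267279 Fl -0.14137956279390862 Fz 0.011396603532028177 Mz [-0.3422 -0.5293 -0.0457] q7 0.7519746835664157 0.0007002909420469898
```

Call:
drive_tool(
  series=[
    [-0.024, 0.003, 0, 0, 0, 0, 1],
    [-0.024, 0.003, 0, 0, 0, 0, 1],
    [-0.024, 0.003, 0, 0, 0, 0, 1],
    [-0.024, 0.003, 0, 0, 0, 0, 1],
    [-0.024, 0.003, 0.004, 0, 0, 0, 1],
    [0, 0, 0, 0, 0, 0, 1],
  ],
)

```text
t: 12.9
tool_pos: [0.6347, -0.2014, 0.128]
orientation: [[-0.6, 0.719, -0.35], [0.622, 0.695, 0.361], [0.503, -0.001, -0.864]]
wrist_force: [-0.3, -0.1, 0.8]
finger_gap: 0.0003
gripper_force: 0.0
```

```bash
python3 st.py
```

```text
t 12.9 o.pos 0.6163194589460961 lat 0.2514876748841404 z 0.12797095162050365 yaw 133.9502855882389 Fo -0.15413233457737668 Fl -0.2807807246708275 Fz 0.8017448240711126 Mz [-0.401  -0.5629 -0.0458] q7 0.785126800365748 0.0002620616504344283
```

Call:
drive_tool(
  series=[
    [-0.024, 0.002, 0.006, 0, 0, 0, 1],
    [-0.024, 0.002, 0.008, 0, 0, 0, 1],
    [-0.024, 0.002, 0.008, 0, 0, 0, 1],
    [-0.01, 0.001, 0.008, 0, 0, 0, 1],
    [0, 0, 0, 0, 0, 0, 1],
  ],
)

```text
t: 13.4
tool_pos: [0.6563, -0.2189, 0.0951]
orientation: [[-0.601, 0.719, -0.349], [0.622, 0.695, 0.36], [0.502, -0.001, -0.865]]
wrist_force: [-0.5, -0.2, -0.1]
finger_gap: 0.0005
gripper_force: 0.1
```

```bash
python3 st.py; python3 - <<'E'
from h import *
a=snap('scene');b=snap('top')
c=np.hstack([cv2.resize(a['img'][180:300,170:300],(440,406)),cv2.resize(b['img'][110:220,275:375],(360,406))])
cv2.imwrite('pics/c4.png',c[:,:,::-1])
E
```

```text
t 13.4 o.pos 0.644076629991891 lat 0.2519303922986905 z 0.09509338140683266 yaw 133.97387616223943 Fo -0.24163128031694964 Fl -0.4387411564417592 Fz -0.11619514940134068 Mz [-0.3772 -0.5349  0.0107] q7 0.8088075604900735 0.00045707063268508424
```

View pics/c4.png

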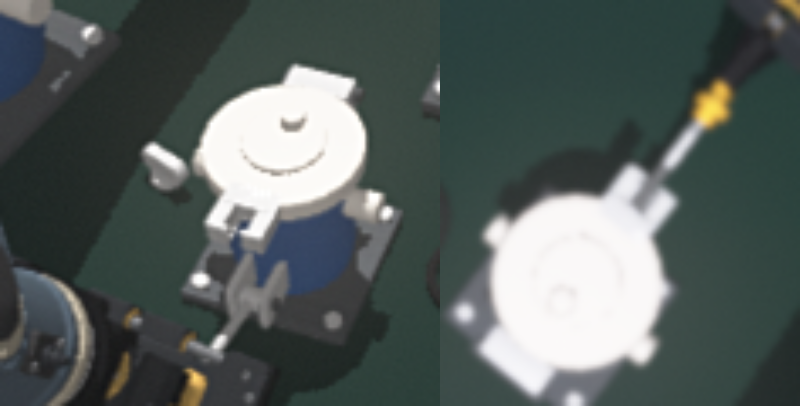

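Call:
drive_tool(
  series=[
    [-0.016, 0.001, 0.016, 0, 0, 0, 1],
    [-0.016, 0.001, 0.016, 0, 0, 0, 1],
    [0, 0, 0, 0, 0, 0, 1],
  ],
)

```text
t: 13.8
tool_pos: [0.6609, -0.222, 0.073]
orientation: [[-0.601, 0.719, -0.349], [0.622, 0.695, 0.361], [0.502, -0.001, -0.865]]
wrist_force: [1.0, -1.6, 0.8]
finger_gap: 0.0002
gripper_force: 0.6
```

```bash
python3 st.py; cat > th.py <<'E'
from h import *
p=snap('top');w=cloud(p);i=p['img'].astype(int)
B=(i[...,0]-i[...,2]>50)&(np.hypot(w[...,0]-.63,w[...,1]+.2)<.1);Q=w[B];o=np.array([.768,-.64])
print('brass n',len(Q),'o',np.percentile(Q[:,:2]@o,[5,50,95]),'z',np.percentile(Q[:,2],[5,50,95]))
l=np.array([.64,.768]);ou=w[...,:2]@o;la=w[...,:2]@l
r=(ou>.55)&(ou<.7)&(abs(la-.2505)<.006)&(w[...,2]>.03)&(i.max(-1)>90)
for a in np.arange(.55,.7,.01):
    m=r&(ou>=a)&(ou<a+.01)
    if m.sum(): print(round(a,3),m.sum(),np.median(w[m][:,2]).round(4))
E
python3 th.py
```

```text
t 13.8 o.pos 0.6496291540859362 lat 0.2525061866290111 z 0.07303279359327597 yaw 133.99683570507975 Fo 1.7478217260948574 Fl -0.5850996228286004 Fz 0.8232980733318769 Mz [-0.5324 -0.6729 -0.0072] q7 0.8158464677450701 0.00019125101508178877
brass n 220 o [0.62265705 0.67371758 0.68116942] z [0.00251763 0.16529049 0.1752872 ]
0.55 12 0.0467
0.56 11 0.0468
0.57 10 0.0487
0.58 11 0.0479
0.59 13 0.0494
0.6 10 0.0499
0.61 16 0.0504
0.62 19 0.0554
0.63 20 0.0619
0.64 13 0.0707
0.65 1 0.1632
0.66 16 0.1653
0.67 17 0.1696
0.68 4 0.1739
0.69 1 0.1264
```

Call:
drive_tool(
  series=[
    [0.02, 0, -0.02, 0, 0, 0, 1],
    [0.02, 0, -0.06, 0, 0, 0, 1],
    [0, 0, -0.08, 0, 0, 0, 1],
    [0, 0, -0.08, 0, 0, 0, 1],
    [0, 0, 0, 0, 0, 0, 1],
    [0, 0, 0, 0, 0, 0, 1],
  ],
)

```text
t: 14.45
tool_pos: [0.6906, -0.2515, 0.1898]
orientation: [[-0.603, 0.718, -0.349], [0.621, 0.696, 0.36], [0.501, 0.0, -0.865]]
wrist_force: [-0.7, -0.4, -0.3]
finger_gap: 0.0002
gripper_force: 0.0
```

```bash
python3 th.py; python3 st.py; python3 - <<'E'
from h import *
print(arm.close_job())
E
```

```text
brass n 133 o [0.62011492 0.63744671 0.67312282] z [0.00091791 0.05680436 0.07296249]
0.55 11 0.0478
0.56 11 0.0459
0.57 10 0.0484
0.58 12 0.0476
0.59 11 0.0491
0.6 11 0.0497
0.61 17 0.0518
0.62 19 0.0563
0.63 20 0.0618
0.64 19 0.0718
0.65 10 0.0702
0.66 10 0.054
0.67 8 0.0542
t 14.5 o.pos 0.6906639662303818 lat 0.24855958461514527 z 0.1883122977628012 yaw 134.13328032515716 Fo -0.22741208637619045 Fl 0.06634913788596357 Fz -0.19806114832645128 Mz [-0.3681 -0.4866  0.0035] q7 0.8399290390120522 0.0005772164741674763
the job is handed in; nothing more can be done
None
```

The job is handed in with no verdict returned. The nut was loosened about 2.8 rad, stopping at the step where the bolt came free, and the bolt now lies about level with the gripper clear. Pull readings while feeling for release stayed near 10 N, and no other bench item was touched as far as I saw, though I made no final check of them.

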